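# Take the wooden mushroom out of the gift chest and put it on show

### The arm

A 7-joint arm with a two-finger parallel gripper is mounted at the origin on the work surface. World frame = base frame: x ahead of the robot, y to its left, z up, the work surface at z = 0. Lengths are in m, angles in rad, forces in N, time in s.
With the tool pointing down it reaches from about 0.4 to 0.85 m from the base axis. Payload 10.4 kg.
Tool frame: the origin (TCP) lies on the mounting face of the last link; the fingertips stand 173 mm ahead of it and the grasp point (between the pads) lies 155 mm ahead of it; z points along the fingers, y is the line along which they close (so a half turn about z gives the same grasp; the last joint's range is limited). The gripper opens to 85 mm and grips with 20 to 120 N. Pads are 22 mm wide; open, the fingers measure 114 mm over their backs; the gripper's body (76 mm by 85 mm) begins 54 mm behind the grasp point. The pads swing forward as they close: fully open they stand 13 mm farther back than shut.
Start: joints at [-1.373, 0.332, -0.065, 1.46, 0.022, 1.35, -0.088], TCP at [0.137, 0.61, 0.405] pointing down, gripper open.
Joint ranges: [-2.6, 2.6], [-0.5, 2.12], [-1.47, 1.34], [0.16, 2.42], [-1.27, 4.41], [0.06, 2.06], [-2.6, 2.6]. Speed limits (rad/s): [2.22, 2.22, 2.79, 2.79, 3.14, 3.14, 3.14].

### API

Orientations are given as a 3x3 rotation matrix whose columns are the frame's x, y, z axes.
In Python, from station import manip gives the robot as it stands. The module is installed in compiled form; this text tells all that it offers. Calls block until the motion is done:
- manip.move_ptp(position, orientation): joint-space move of the TCP to a pose.
- manip.move_l(position, attitude=None, velocity=0.15): straight line of the TCP; attitude=None keeps the orientation; velocity is the mean speed in m/s.
- manip.movej(angles): joint-space move.
- manip.gripper_to(opening, effort=None): finger opening in m; effort is the grip in N (None keeps the last); returns when the fingers have stopped.
- manip.sleep(seconds).
- manip.solve_ik(position, orientation): joint angles nearest the present ones, or None.
- manip.read_state(): the state.
- manip.snapshot(name): name is "side" or "top"; returns the picture (384x512x3 uint8, red, green, blue); there is no depth.
- manip.camera_params(name): a dict with "K" (3x3 intrinsics, pixels), "camera_from_world" (4x4, takes a point from world to camera coordinates). Camera axes: x right, y up, looking along -z (the intrinsics and any distortion apply to the point x, -y, -z); pixel columns grow to the right and rows downward; lengths in m; the calibration is good to about 2 mm. A picture is of the moment at which its call begins. camera_params takes no time and is no camera call.
A pose or a line that the arm cannot do raises manip.Unreachable and nothing moves.
- manip.finish_job(): hands the job in; it is judged then, once.
The state is a dict: "time": time; "joint_positions": joint angles; "qd": joint speeds; "joint_torque": joint torques, N m; "tool_pos": TCP position; "ee_rot": TCP orientation; "contact_force": force on the tool from outside, world axes, zero at the start; "moment": the same for the moment, N m; "opening": finger opening in m; "grasp_force": force on a finger pad.
Only numpy, scipy, OpenCV 4.12 (cv2) and the standard library are available. Lean on these libraries where they do the work, as an engineer would, in place of code of your own. Each camera call takes 0.05 s, during which the arm holds its last target. There are 200 camera calls.

### The job

On the souvenir counter, swing the lid of the wooden gift chest back past its balance point so that it stays open by itself. Then lift out the turned wooden mushroom that is inside the chest, leaving the little keg in there, and set it down gently, upright, in the middle of the square wooden plinth; let go of it only once it stands there.

Things in the scene. Friction and masses are not known exactly. Their poses are not given: they have to be found in the camera images.
- chest_lid (a joint): Lid hinge, rad: 0 closed (the start), grows as the lid swings up and back; balances near 1.6, falls shut below that, beyond it falls back to its stop at 2.1. No spring, hardly any friction; lid about 250 g, 8 mm thick. The chest is a fixed wooden box 140 mm front to back, 260 mm wide, 80 mm high, walls and floor 8 mm; hinge along the far long rim, 80 mm above the counter.
- lid_handle (a point): Middle of the lid's handle: a round wooden bar 12 mm thick held 37 mm clear in front of the lid's free edge, level with the lid, by two arms 100 mm apart, centred on the chest's width. The frame turns with the lid: y along bar and hinge, x from bar towards hinge (away from the robot when closed), z out of the lid's upper face. The hinge axis lies 190 mm along +x and 4 mm along -z from here.
- mushroom_mid (a point): Turned wooden mushroom standing in the left or right half of the chest (like ones stand outside), 62 mm high, about 50 g. Point: on its axis, 31 mm above the foot; z up. Cap 46 mm across, its side straight from 36 to 48 mm above the foot, domed above; stem 24 mm, foot 36 mm across. Its axis is at least 50 mm from the inner faces of the chest's front and back, 45 mm from its ends.
- keg_mid (a point): Little wooden barrel standing beside the mushroom in the chest, to stay there: 44 mm across, 50 mm high, at least 100 mm from the mushroom, centre to centre. Point: its centre; z up.
- plinth_top (a point): Middle of the top face of the square wooden plinth, a fixed block 110 by 110 mm and 25 mm high on the counter; x, y along its sides, z up.
Not all that is in view belongs to the job. Leave any yellow look-alike of the part that bears plinth_top alone.

How it is judged:
By the outcome, as a careful person would: the job done as asked, in the order asked, and still so for the second after the job is handed in, with the robot touching nothing.
It also fails if it takes over 61 s, if anything falls off the work surface, if the arm or the gripper's body presses on something with over 40 N, if the wrist force passes 120 N, or if a joint passes its speed limit or range.

## Working session

There is one attempt and no reset: what is moved stays moved. The work goes in short steps, each a Python script; the robot and the scene stay as the last script left them, time stands still between calls to the robot, and variables do not carry over. Pictures are saved under pics/ and viewed, at most 10 in all, crops included, and the job is handed in when it is done.

```bash
mkdir -p pics; ls
python3 - <<'E'
from station import manip
import cv2,numpy as np
np.set_printoptions(precision=4,suppress=True)
for n in("side","top"):
    im=manip.snapshot(n); cv2.imwrite(f"pics/{n}0.png",im[:,:,::-1])
    p=manip.camera_params(n); print(p)
s=manip.read_state();print(s)
E
```

```text
pics
{'K': array([[401.97  ,   0.    , 255.7564],
       [  0.    , 401.97  , 192.2058],
       [  0.    ,   0.    ,   1.    ]]), 'camera_from_world': array([[ 0.9672, -0.2532,  0.0182, -0.505 ],
       [ 0.1758,  0.7198,  0.6715, -0.0909],
       [-0.1831, -0.6463,  0.7408, -0.8764],
       [ 0.    ,  0.    ,  0.    ,  1.    ]])}
{'K': array([[471.6457,   0.    , 247.3835],
       [  0.    , 471.6457, 184.9715],
       [  0.    ,   0.    ,   1.    ]]), 'camera_from_world': array([[-0.0114, -0.9999,  0.0122, -0.0951],
       [ 0.9908, -0.0097,  0.1352, -0.4983],
       [-0.1351,  0.0137,  0.9907, -1.0541],
       [ 0.    ,  0.    ,  0.    ,  1.    ]])}
{'time': 0.1, 'joint_positions': array([-1.3726,  0.3328, -0.0647,  1.4608,  0.0216,  1.3499, -0.0885]), 'qd': array([ 0.0004, -0.0014,  0.0005, -0.001 , -0.0009, -0.002 , -0.0001]), 'joint_torque': array([  0.0017, -62.6744,   0.0495, -39.2436,   0.0166,   0.0069,
         0.    ]), 'tool_pos': array([0.1369, 0.6097, 0.404 ]), 'ee_rot': array([[-0.9757,  0.2191, -0.0002],
       [ 0.2191,  0.9757, -0.0012],
       [-0.    , -0.0012, -1.    ]]), 'contact_force': array([-0.3675, -0.6327,  0.8577]), 'moment': array([-0.0123, -0.0209,  0.0084]), 'grasp_force': 0.0, 'opening': 0.08574399325033438}
```

View pics/side0.png

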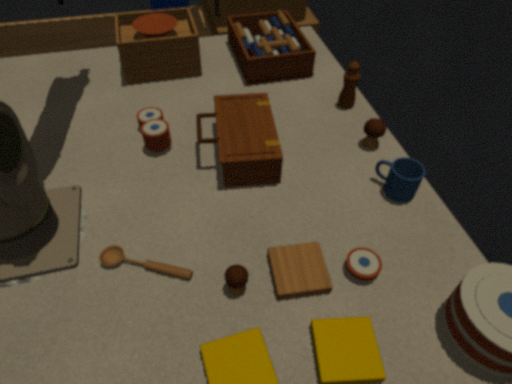

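View pics/top0.png

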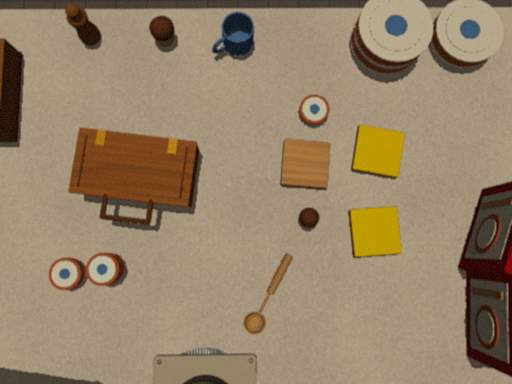

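Side view: closed chest centred at about (247,138), with its handle at (206,128). The plain plinth is at (298,270), with yellow decoys below it. Top view: chest at (134,168), handle bar from (101,218) to (151,222), plinth at (305,164), and a loose mushroom at (309,217).

```bash
cat > h.py <<'E'
import numpy as np, cv2
from station import manip
np.set_printoptions(precision=4,suppress=True)
def ray(n,uv):
    p=manip.camera_params(n); K=p["K"]; T=p["camera_from_world"]; R=T[:3,:3]; t=T[:3,3]
    d=np.linalg.inv(K)@np.array([uv[0],uv[1],1.]); d=R.T@(d*[1,-1,-1]); return -R.T@t, d/np.linalg.norm(d)
def onplane(n,uv,z):
    o,d=ray(n,uv); return o+d*(z-o[2])/d[2]
def tri(a,b):
    A=np.zeros((3,3));c=np.zeros(3)
    for n,uv in(("top",a),("side",b)):
        o,d=ray(n,uv);P=np.eye(3)-np.outer(d,d);A+=P;c+=P@o
    return np.linalg.solve(A,c)
def proj(n,X):
    p=manip.camera_params(n); x=p["camera_from_world"]@np.append(X,1); x=p["K"]@(x[:3]*[1,-1,-1]); return x[:2]/x[2]
def snap(n,name):
    im=np.ascontiguousarray(manip.snapshot(n)[:,:,::-1]); cv2.imwrite(f"pics/{name}.png",im); return im
E
python3 - <<'E'
from h import *
a=cv2.imread("pics/top0.png"); b=cv2.imread("pics/side0.png")
A=cv2.resize(a[120:230,62:212],None,fx=5,fy=5,interpolation=cv2.INTER_CUBIC)
cv2.imwrite("pics/topcrop.png",np.clip(A*1.6,0,255))
hsv=cv2.cvtColor(a,cv2.COLOR_BGR2HSV)
print(hsv[164,305],hsv[150,390],hsv[168,134],hsv[100,150],hsv[217,309])
m=cv2.inRange(hsv,(3,60,30),(20,255,255)); m2=np.zeros_like(m); m2[130:195,272:338]=m[130:195,272:338]
c=max(cv2.findContours(m2,0,2)[0],key=cv2.contourArea); r=cv2.minAreaRect(c);print("plinth",r)
for p in cv2.boxPoints(r): print(onplane("top",p,.025))
m2[:]=0; m2[120:230,62:212]=m[120:230,62:212]
c=max(cv2.findContours(m2,0,2)[0],key=cv2.contourArea);print(cv2.minAreaRect(c)); print(cv2.approxPolyDP(c,4,True)[:,0])
# bar: dark strip below lid
for uv in [(101,218),(151,222),(126,220)]: print(onplane("top",uv,.084))
E
```

```text
[ 15 161 162] [ 24 255 188] [ 12 197 115] [ 18  64 156] [ 12 194  83]
plinth ((304.5, 162.0), (64.0, 65.0), 90.0)
[ 0.6293 -0.1603  0.025 ]
[ 0.6281 -0.3145  0.025 ]
[ 0.4753 -0.3088  0.025 ]
[ 0.4768 -0.1575  0.025 ]
((136.50001525878906, 174.5), (108.99998474121094, 148.99996948242188), 90.0)
[[ 62 120]
 [ 62 229]
 [141 229]
 [136 227]
 [140 224]
 [151 229]
 [155 223]
 [153 229]
 [159 224]
 [159 229]
 [211 229]
 [211 120]]
[0.4212 0.2192 0.084 ]
[0.4114 0.1107 0.084 ]
[0.4163 0.165  0.084 ][ WARN:0@0.213] global loadsave.cpp:1063 imwrite_ Unsupported depth image for selected encoder is fallbacked to CV_8U.
```

View pics/topcrop.png

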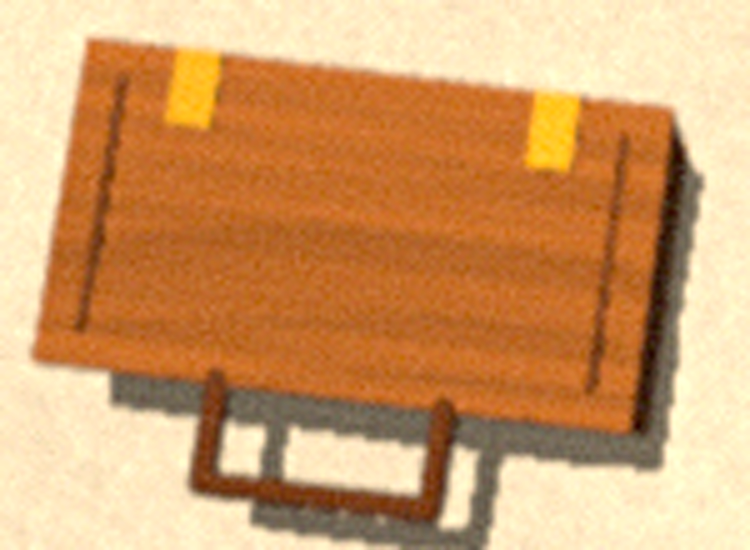

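The crop shows lid corners at about (88,40), (672,110), (632,430) and (35,360). The bar's centreline runs from about (203,486) to (430,511) at 5x scale.

Run:
```python
from h import *
a=cv2.imread("pics/top0.png"); b=cv2.imread("pics/side0.png")
f=lambda x,y:(62+(x+.5)/5-.5,120+(y+.5)/5-.5)
C=[onplane("top",f(*p),.088) for p in[(88,40),(672,110),(632,430),(35,360)]]
print(np.array(C)); print([np.linalg.norm(C[i]-C[(i+1)%4]) for i in range(4)])
B=[onplane("top",f(*p),.084) for p in[(203,486),(430,511)]];print(np.array(B),np.linalg.norm(B[0]-B[1]))
for i,(p,q) in enumerate([(0,1),(3,2)]):
    d=C[p]-C[q];print("yaw",np.arctan2(-d[0],d[1]))
d=B[0]-B[1];print("yawbar",np.arctan2(-d[0],d[1]))
print("centre",np.mean(C,0), "bar", np.mean(B,0), "hinge mid",(C[0]+C[1])/2)
for n,im,w,lo in(("top",a,(130,195,272,338),0),("side",b,(235,305,255,340),0)):
    hsv=cv2.cvtColor(im,cv2.COLOR_BGR2HSV); m=cv2.inRange(hsv,(3,105,50),(20,255,255)); m2=np.zeros_like(m); r0,r1,c0,c1=w; m2[r0:r1,c0:c1]=m[r0:r1,c0:c1]
    c=max(cv2.findContours(m2,0,2)[0],key=cv2.contourArea); r=cv2.minAreaRect(c);ap=cv2.approxPolyDP(c,5,True)[:,0];print(n,r,ap.tolist())
    P=np.array([onplane(n,p,.025) for p in (cv2.boxPoints(r) if n=="top" else ap)]);print(P,P.mean(0))
print("side bar proj",proj("side",np.mean(B,0)),[proj("side",x) for x in B])
S=cv2.resize(b[80:200,180:300],None,fx=5,fy=5,interpolation=cv2.INTER_CUBIC)
cv2.imwrite("pics/sidecrop.png",np.clip(S*1.6,0,255).astype(np.uint8))
```

```text
[[0.6222 0.2723 0.088 ]
 [0.5882 0.0132 0.088 ]
 [0.4459 0.0302 0.088 ]
 [0.4792 0.2901 0.088 ]]
[np.float64(0.26131993487235977), np.float64(0.1432619145655637), np.float64(0.26205496216691737), np.float64(0.14407429524132742)]
[[0.4238 0.2167 0.084 ]
 [0.4119 0.1181 0.084 ]] 0.09932804903748622
yaw -0.13047073250448563
yaw -0.12734398909121183
yawbar -0.12019231670669182
centre [0.5339 0.1515 0.088 ] bar [0.4178 0.1674 0.084 ] hinge mid [0.6052 0.1428 0.088 ]
top ((304.9945373535156, 163.57366943359375), (47.20400619506836, 47.09320068359375), 4.23639440536499) [[285, 139], [281, 184], [325, 188], [329, 143]]
[[ 0.497  -0.1758  0.025 ]
 [ 0.6089 -0.1864  0.025 ]
 [ 0.5995 -0.2975  0.025 ]
 [ 0.4878 -0.2855  0.025 ]] [ 0.5483 -0.2363  0.025 ]
side ((299.17352294921875, 268.67529296875), (54.51432418823242, 57.44902420043945), 78.02386474609375) [[318, 242], [268, 248], [278, 295], [330, 290]]
[[ 0.607  -0.1909  0.025 ]
 [ 0.5007 -0.18    0.025 ]
 [ 0.49   -0.2874  0.025 ]
 [ 0.5899 -0.3017  0.025 ]] [ 0.5469 -0.24    0.025 ]
side bar proj [198.7375 128.0255] [array([197.9396, 115.8409]), array([199.5898, 141.0417])]
```

View pics/sidecrop.png

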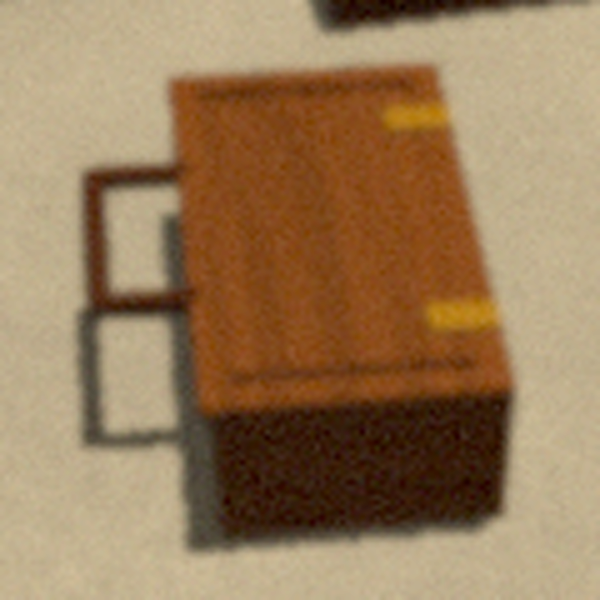

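Both views agree on the handle to within about 1 px. I'll check that the arc is reachable with the tool pointing down, then hover and grip the bar.

```bash
cat >> h.py <<'E'
YAW=-0.127; BAR=np.array([.4178,.1674,.084]); EX=np.array([np.cos(YAW),np.sin(YAW),0]); HINGE=BAR+.19*EX-[0,0,.004]
PL=np.array([.5478,-.2375,.025])
def down(yaw):  # closing axis y at angle yaw in plan, pointing down
    y=np.array([np.cos(yaw),np.sin(yaw),0]); z=np.array([0,0,-1.]); return np.column_stack([np.cross(y,z),y,z])
def tcp(g): return np.asarray(g)+[0,0,.155]
def arc(th):
    a=th+np.arctan2(.004,.19); r=np.hypot(.19,.004); return HINGE-EX*r*np.cos(a)+[0,0,r*np.sin(a)]
def st():
    s=manip.read_state(); print("t%.2f"%s["time"],"p",s["tool_pos"],"F",s["contact_force"],"open%.4f g%.1f"%(s["opening"],s["grasp_force"])); return s
E
python3 - <<'E'
from h import *
for y in(YAW,YAW+np.pi):
    print(y)
    for th in(0,.5,1,1.5,2.08):
        print(arc(th),manip.solve_ik(tcp(arc(th)),down(y)))
    print(manip.solve_ik(tcp(BAR+[0,0,.08]),down(y)))
E
```

```text
-0.127
[0.4178 0.1674 0.084 ] [-0.8918  0.1213  0.4334  2.1101 -0.0638  0.9223 -0.5497]
[0.4428 0.1642 0.1746] [-0.8855  0.0428  0.448   1.9696 -0.0205  1.1335 -0.5562]
[0.5078 0.1559 0.242 ] [-0.8407  0.1274  0.5006  1.7446 -0.0636  1.2857 -0.4526]
[0.5969 0.1445 0.2698] [-0.7602  0.3237  0.5729  1.4899 -0.1765  1.3798 -0.3045]
[0.7016 0.1312 0.2439] [-0.6365  0.594   0.6282  1.2204 -0.3387  1.4295 -0.1721]
[-0.9061  0.0003  0.4279  2.0318 -0.0001  1.1096 -0.6052]
3.0145926535897933
[0.4178 0.1674 0.084 ] [-0.7319  0.1201  0.2631  2.1026 -0.0391  0.9233  2.5676]
[0.4428 0.1642 0.1746] [-0.7521  0.0464  0.3099  1.9635 -0.0156  1.1339  2.5787]
[0.5078 0.1559 0.242 ] [ 0.6471  0.3584 -1.235   1.6743  0.3457  1.3574  2.3716]
[0.5969 0.1445 0.2698] [ 0.536   0.5899 -1.2438  1.4169  0.5556  1.5216  2.3368]
[0.7016 0.1312 0.2439] [ 0.4012  0.846  -1.2533  1.1454  0.7931  1.6315  2.3667]
[-0.7797  0.0062  0.3002  2.0262 -0.0021  1.1095  2.5359]
```

Run:
```python
from h import *
R=down(YAW)
manip.move_ptp(tcp(BAR+[0,0,.08]),R); st()
manip.gripper_to(.034,20)
manip.move_l(tcp(BAR+[0,0,.003]),R,.12); s=st()
manip.gripper_to(0.005,25); st()
```

```text
t2.02 p [0.4177 0.1686 0.3192] F [-0.4732 -0.0681 -1.3008] open0.0854 g0.0
t3.36 p [0.4181 0.1675 0.2425] F [0.077  0.1564 0.2416] open0.0337 g0.0
t3.68 p [0.4172 0.1678 0.2427] F [-8.3477  0.4835 10.2482] open0.0110 g25.0
```

Run:
```python
from h import *
for th in np.arange(.2,2.01,.2):
    s0=manip.read_state()
    manip.move_l(tcp(arc(th)+[0,0,.001]),None,.13); s=st()
    if s["opening"]<.009 or np.abs(s["contact_force"]).max()>45: print("STOP",th);break
```

```text
t4.11 p [0.4212 0.1672 0.2779] F [-8.5812  2.6086  0.4285] open0.0114 g24.5
t4.55 p [0.4323 0.1659 0.3137] F [-15.0516   1.9315   5.1253] open0.0107 g24.7
t4.99 p [0.45   0.1638 0.3468] F [-27.7586  -0.159   16.0595] open0.0110 g25.7
t5.43 p [0.475  0.1607 0.3773] F [-37.1763  -2.8968  34.8426] open0.0111 g27.8
t5.88 p [0.5071 0.1566 0.402 ] F [-22.5706  -0.6843  33.1362] open0.0108 g27.9
t6.32 p [0.5421 0.1521 0.4178] F [-7.1345  0.5602 18.3812] open0.0108 g27.2
t6.76 p [0.5786 0.1474 0.4261] F [-2.0555  1.1761 10.9189] open0.0109 g27.0
t7.20 p [0.6159 0.1426 0.4269] F [0.2185 3.2323 5.6194] open0.0110 g27.0
t7.64 p [0.6529 0.1378 0.4203] F [0.3822 3.2555 2.1608] open0.0110 g27.1
t8.08 p [0.6883 0.1332 0.4072] F [0.7195 3.3336 2.9389] open0.0105 g27.0
```

Run:
```python
from h import *
manip.move_l(tcp(arc(2.07)),None,.1); st()
manip.gripper_to(.05); st()
manip.move_l(manip.read_state()["tool_pos"]+[0,0,.07],None,.15); st()
manip.move_ptp(tcp([.5,-.2,.25]),down(YAW)); st()
a=snap("top","top1"); b=snap("side","side1")
cv2.imwrite("pics/both1.png",np.hstack([cv2.resize(np.clip(x*1.4,0,255).astype(np.uint8),(400,300)) for x in(a,b)]))
A=cv2.resize(a[90:240,50:220],None,fx=4,fy=4,interpolation=cv2.INTER_CUBIC)
cv2.imwrite("pics/topcrop1.png",np.clip(A*2.0,0,255).astype(np.uint8))
```

```text
t8.38 p [0.7002 0.1315 0.4004] F [3.6556 2.4606 3.9517] open0.0113 g27.3
t8.83 p [0.6999 0.1312 0.3997] F [ 0.0613 -0.3159  0.2788] open0.0499 g0.0
t9.45 p [0.6998 0.1312 0.4688] F [-0.8624  0.1969 -1.1261] open0.0501 g0.0
t10.91 p [ 0.501  -0.1988  0.4052] F [-0.0847  0.4595  0.5667] open0.0502 g0.0
```

View pics/both1.png

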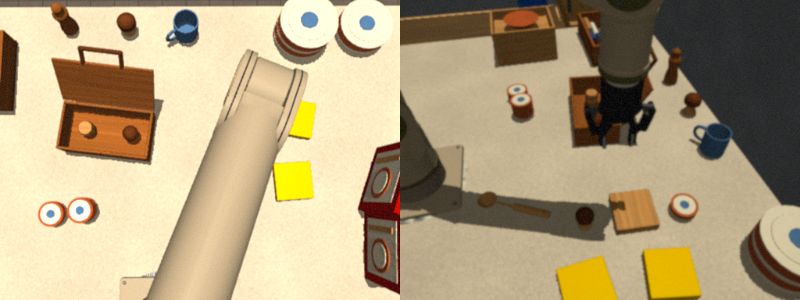

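View pics/topcrop1.png

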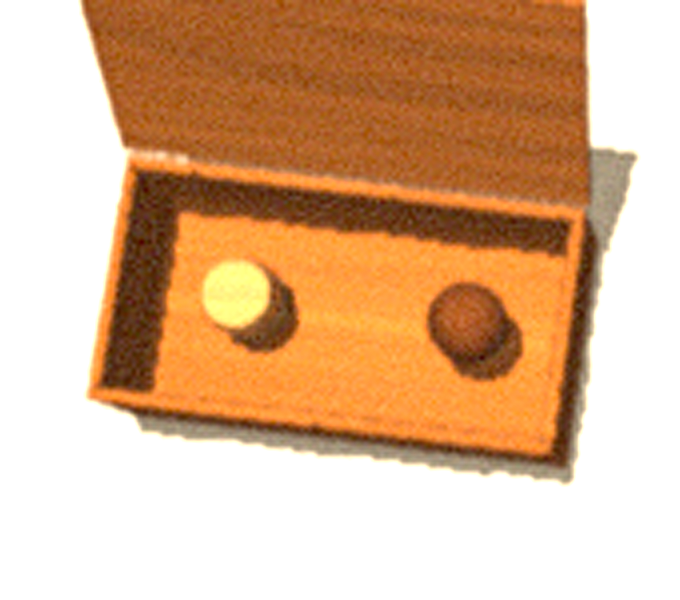

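The lid rests on its back stop. In the 4x crop the mushroom cap is centred at about (468,322), in the robot's right half of the chest. The keg's top is at about (236,293).

Run:
```python
from h import *
f=lambda x,y:(50+(x+.5)/4-.5,90+(y+.5)/4-.5)
M=onplane("top",f(468,322),.052); K=onplane("top",f(236,293),.058)
# inner rim corners of chest at z=.08 for clearance, in chest frame
EY=np.array([-EX[1],EX[0],0]); C=HINGE-EX*.07
print("M",M,"K",K,np.linalg.norm((M-K)[:2]))
for n,p in(("M",M),("K",K)): print(n,(p-C)@EX,(p-C)@EY)
print("chest corner chk",[((onplane("top",f(*p),.08)-C)@EX,(onplane("top",f(*p),.08)-C)@EY) for p in((92,398),(565,465),(583,212),(128,155))])
for yaw in(YAW,YAW+np.pi/2,YAW-np.pi/2):
    print(yaw,manip.solve_ik(tcp([M[0],M[1],.047]),down(yaw)),manip.solve_ik(tcp([*PL[:2],.064]),down(yaw)))
```

```text
M [0.5308 0.0832 0.052 ] K [0.5476 0.2135 0.058 ] 0.13134580122127398
M 0.0027187309511778504 -0.06917649363596436
K 0.002926955226610841 0.062169142534825646
chest corner chk [(np.float64(-0.0675696112375271), np.float64(0.12468491318142978)), (np.float64(-0.07396562731081582), np.float64(-0.13791556580522077)), (np.float64(0.06778960064358876), np.float64(-0.1292578670310027)), (np.float64(0.07007260801157864), np.float64(0.12736567635918544))]
-0.127 [-0.7359  0.3968  0.5828  1.9255 -0.2753  0.8984 -0.1425] [-0.2271  0.5307  0.7136  1.7613 -0.4043  1.0015  0.514 ]
1.4437963267948966 [-0.6036  0.371   0.4233  1.919  -0.1927  0.8909  1.3598] [-0.0653  0.4766  0.4975  1.7531 -0.2669  0.9793  1.9794]
-1.6977963267948966 [-0.8146  0.4195  0.6804  1.9291 -0.3316  0.9062 -1.6667] [-0.3419  0.5963  0.8801  1.7666 -0.5281  1.0334 -0.9636]
```

Run:
```python
from h import *
R=down(YAW); M=np.array([.5308,.0832])
manip.gripper_to(.06,20)
manip.move_ptp(tcp([*M,.17]),R)
manip.move_l(tcp([*M,.046]),R,.12); manip.sleep(.2); st()
manip.gripper_to(.03,25); s=st()
if .04<s["opening"]<.05:
    manip.move_l(tcp([*M,.066]),R,.05); st()
    manip.move_l(tcp([*M,.2]),R,.15); st()
    R2=down(YAW+.05); manip.move_ptp(tcp([*PL[:2],.16]),R); st()
    a=snap("top","top2"); b=snap("side","side2")
    B=cv2.resize(b[140:320,200:370],None,fx=3,fy=3,interpolation=cv2.INTER_CUBIC)
    cv2.imwrite("pics/sc2.png",np.clip(B*1.8,0,255).astype(np.uint8))
```

```text
t13.79 p [0.5304 0.0826 0.202 ] F [-16.1061  -1.6413  20.893 ] open0.0600 g7.8
t14.07 p [0.5313 0.083  0.2019] F [-3.4336 -0.3998 11.3779] open0.0449 g24.0
t14.62 p [0.5308 0.0833 0.2211] F [-0.6348  0.0975 -0.5548] open0.0450 g25.6
t15.66 p [0.5305 0.0832 0.354 ] F [-0.057  -0.7281 -0.4846] open0.0450 g25.6
t16.88 p [ 0.5485 -0.236   0.3147] F [-0.2174  1.1875 -0.3644] open0.0453 g25.6
```

View pics/sc2.png

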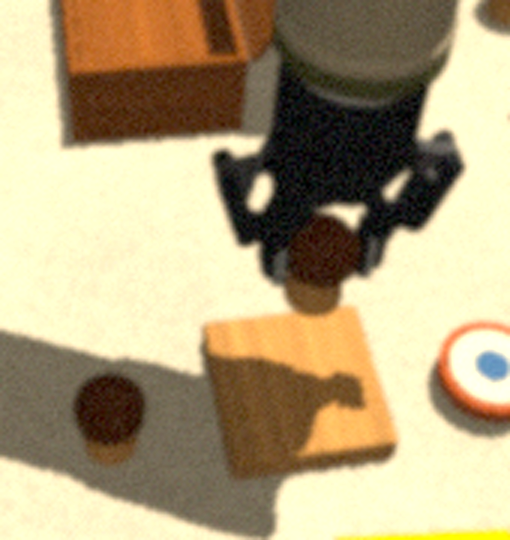

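The mushroom is held above the plinth and looks upright: cap at about (323,252) and foot at about (313,300) in the 3x crop. There was about 25 N of contact while descending into the chest, so I'll check the height and tilt in the grip, and the chest, before placing.

Run:
```python
from h import *
f=lambda x,y:(200+(x+.5)/3-.5,140+(y+.5)/3-.5)
c=np.array([.5485,-.236])
for zf in(.112,.117,.122,.127,.132):
    P=[proj("side",[*c,zf+h]) for h in(0,.031,.044,.062)]
    # lowest foot edge pixel
    e=[proj("side",[c[0]+.018*np.cos(t),c[1]+.018*np.sin(t),zf]) for t in np.linspace(0,6.28,60)]
    cap=np.array([proj("side",[c[0]+.023*np.cos(t),c[1]+.023*np.sin(t),zf+h]) for t in np.linspace(0,6.28,60) for h in(.036,.048)])
    g=lambda p:((p[0]-200)*3+1,(p[1]-140)*3+1)
    lo=max(e,key=lambda p:p[1]); print(zf,"foot low",g(lo),"foot x",(min(p[0] for p in e)-200)*3,(max(p[0] for p in e)-200)*3,"cap box",g(cap.min(0)),g(cap.max(0)))
a=cv2.imread("pics/top2.png"); b=cv2.imread("pics/side2.png")
A=cv2.resize(a[60:220,50:240],None,fx=2,fy=2); B=cv2.resize(b[195:260,270:340],None,fx=5,fy=5)
H=max(A.shape[0],B.shape[0]); pad=lambda x:cv2.copyMakeBorder(x,0,H-x.shape[0],0,0,0)
cv2.imwrite("pics/chk2.png",np.clip(np.hstack([pad(A),pad(B)])*2.,0,255).astype(np.uint8))
```

```text
0.112 foot low (np.float64(313.1191838429736), np.float64(327.03577280415993)) foot x 280.08672070821433 338.6847631418986 cap box (np.float64(277.97185610596466), np.float64(224.27112046602)) (np.float64(358.3940214588557), np.float64(299.0079429528588))
0.117 foot low (np.float64(314.00998579691907), np.float64(322.3201090003174)) foot x 280.8021840296699 339.6951320227234 cap box (np.float64(278.6979589483145), np.float64(218.9722533778799)) (np.float64(359.55464024185676), np.float64(293.9394570837917))
0.122 foot low (np.float64(314.90992930300956), np.float64(317.5560523001969)) foot x 281.5248696550104 340.71570654623883 cap box (np.float64(279.4316682095265), np.float64(213.61839721060534)) (np.float64(360.7275824394935), np.float64(288.8167002469295))
0.127 foot low (np.float64(315.8191558051104), np.float64(312.74285393835896)) foot x 282.25488749822244 341.74664212673775 cap box (np.float64(280.1731040425233), np.float64(208.20869152449185)) (np.float64(361.91304537380387), np.float64(283.6387960884026))
0.132 foot low (np.float64(316.7378096802267), np.float64(307.87974962212036)) foot x 282.9923497149938 342.78809735020076 cap box (np.float64(280.92238914424433), np.float64(202.74225783411177)) (np.float64(363.11123060211395), np.float64(278.40484928404436))
```

View pics/chk2.png

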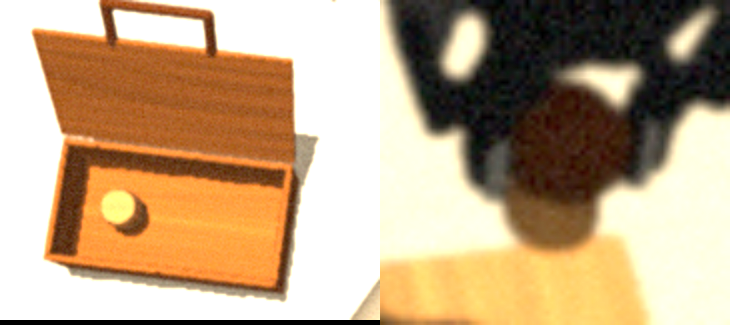

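The chest is intact: lid open, keg still inside. The foot sits at about 0.124 m, upright as expected, so I'll lower it with force sensing.

Run:
```python
from h import *
R=down(YAW)
manip.move_l(tcp([*PL[:2],.068]),R,.1); manip.sleep(.3)
f0=np.mean([manip.read_state()["contact_force"][2] for _ in range(3)]); print(f0)
z=.068
while z>.055:
    z-=.001; manip.move_l(tcp([*PL[:2],z]),R,.02); manip.sleep(.1)
    f=manip.read_state()["contact_force"][2]; print("%.3f %.2f"%(z,f-f0),end="; ")
    if f-f0>3: break
s=st()
b=snap("side","side3"); B=cv2.resize(b[195:315,240:360],None,fx=5,fy=5)
cv2.imwrite("pics/sc3.png",np.clip(B*2.,0,255).astype(np.uint8))
```

```text
-1.0159033179509227
0.067 0.52; 0.066 0.13; 0.065 0.21; 0.064 2.07; 0.063 13.63; t20.10 p [ 0.5479 -0.2378  0.219 ] F [-4.1295  2.8147 12.6124] open0.0447 g26.4
```

View pics/sc3.png

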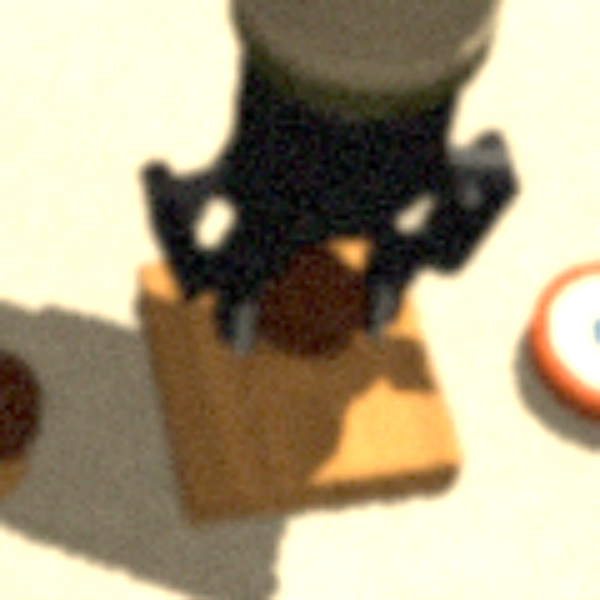

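Run:
```python
from h import *
R=down(YAW)
manip.move_l(tcp([*PL[:2],.0637]),R,.02); manip.sleep(.2); st()
manip.gripper_to(.05); manip.sleep(.2); st()
manip.gripper_to(.075); manip.sleep(.2); st()
manip.move_l(tcp([*PL[:2],.085]),R,.04)
manip.move_l(tcp([*PL[:2],.2]),R,.12)
manip.move_ptp(tcp([.42,.05,.3]),R); manip.sleep(.3); st()
a=snap("top","top4"); b=snap("side","side4")
A=cv2.resize(a[80:240,50:350],(600,320)); B=cv2.resize(b[60:320,120:420],(300,260))
B=cv2.copyMakeBorder(B,0,0,0,300,0); C=cv2.resize(b[215:315,250:350],(260,260)); B[:,320:580]=C
cv2.imwrite("pics/end.png",np.clip(np.vstack([A,B])*1.8,0,255).astype(np.uint8))
```

```text
t20.60 p [ 0.5479 -0.2377  0.219 ] F [-1.8972 -0.0271  6.0604] open0.0451 g26.0
t21.02 p [ 0.5478 -0.2374  0.2185] F [ 0.3165  0.0904 -0.2721] open0.0498 g0.0
t21.59 p [ 0.5478 -0.2375  0.2187] F [-0.7464  0.8139  0.0311] open0.0753 g0.0
t24.93 p [0.4202 0.0496 0.4548] F [-0.1761  0.2912 -0.3171] open0.0749 g0.0
```

View pics/end.png

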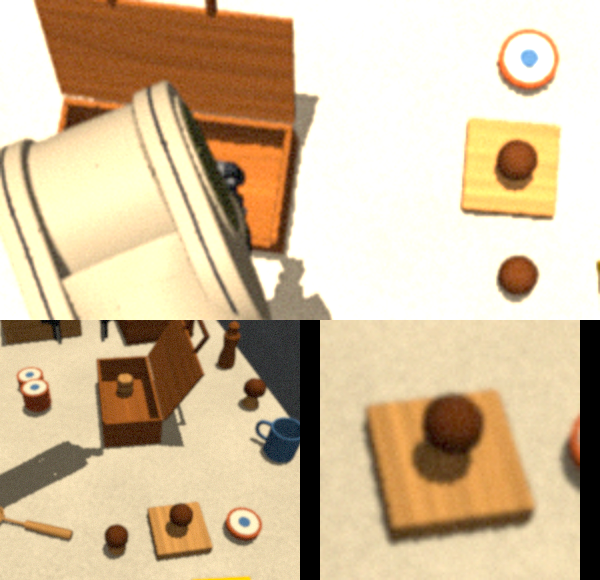

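The mushroom stands upright on the plinth, with its cap at about (517,160) in the top crop. The lid is open and the keg is still in the chest. One quick numeric check of centring before handing in.

Run:
```python
from h import *
print(onplane("top",(50+258.25,80+79.75),.067), onplane("side",(250+(453)/2.6-51.3-.3-.0-0 if 0 else 250+(453-320)/2.6,215+(424-320)/2.6),.068), PL)
st(); manip.finish_job()
```

```text
[ 0.549 -0.238  0.067] [ 0.5485 -0.2387  0.068 ] [ 0.5478 -0.2375  0.025 ]
t25.03 p [0.4201 0.0498 0.4549] F [-0.5767 -0.1545  0.6914] open0.0752 g0.0
the job is handed in; nothing more can be done
```

The job is handed in at about 25 s: the lid rests open on its stop, the keg is still in the chest, and the mushroom stands upright on the plinth within about 2 mm of its centre.

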